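# Turn a wheel in the stand until its valve is at the top

### The arm

A 6-joint arm with a two-finger parallel gripper is mounted at the origin on the work surface. World frame = base frame: x ahead of the robot, y to its left, z up, the work surface at z = 0. Lengths are in m, angles in rad, forces in N, time in s.
With the tool pointing down it reaches from about 0.375 to 0.9 m from the base axis. Payload 3.1 kg.
Tool frame: the origin (TCP) lies midway between the tips of the shut fingers; the grasp point (between the pads) lies 19 mm behind it (manip.hold_point_z is the distance from the TCP to the grasp point, in m); x points along the fingers, y is the direction in which the jaws open and shut, and the axes are right-handed (so a half turn about x gives the same grasp; the last joint's range is limited). The gripper opens to 85 mm and grips with 20 to 120 N. Pads are 22 mm wide; open, the fingers measure 114 mm over their backs; the gripper's body (76 mm by 85 mm) begins 54 mm behind the grasp point. The pads swing forward as they close: fully open they stand 13 mm farther back than shut.
Start: joints at [1.044, 0.527, 1.433, -0, 1.181, -0.178], TCP at [0.213, 0.588, 0.192] pointing down, gripper open.
Joint ranges: [-3.08, 3.08], [-0.75, 2.2], [0.22, 2.44], [-1.43, 4.57], [0, 2.65], [-2.85, 2.85]. Speed limits (rad/s): [2.79, 2.79, 3.14, 3.14, 3.14, 3.14].

### API

Orientations are given as a unit quaternion [x, y, z, w].
In Python, from station import manip, snapshot gives the robot as it stands.
- The arm moves only by the tool play_rows, never from a script. Its argument "series" is a list of rows, each a list of 4 numbers: the shift along the tool's x, y, z in m, then the turn about the tool's x in degrees. In form: [[tx, ty, tz, spin], ...]. A call has 1 to 20 rows; each row is the pose to reach, as a shift and turn from the pose measured when the call began, along the tool's axes at that moment; what a row does not reach only later rows make up. A row lasts 1/10 s, in which the tool goes at most 50 mm and 8.59 degrees, less where a joint would pass 70% of its speed; a pose out of reach is approached as far as the arm can. A call with a gripper value outside its range is refused whole. "claw" is the opening in per cent of the stroke, from 0 (shut) to 100 (fully open), set as the call begins (left out, the last holds). The fingers move at their own pace and stop on an object; "force" is the grip in N (left out, the last holds). Time passes only in rows, so rows that repeat a pose let the fingers close. It gives the time, the measured TCP pose, the force and the opening at its end, in the units of the state.
- manip.sense(): the state, without advancing time (a new reading comes with each control period).
- snapshot(name): name is "scene" or "top" or "wrist"; returns a dict with "image" (420x560x3 uint8, blue, green, red), "depth" (420x560 float32, m along the optical axis (not along the pixel's ray), 0 where there is no reading), "fov_y" (degrees; the focal length in pixels is half the picture's height over the tangent of half this angle, whatever the lens; pixels are square), "cx", "cy" (the principal point, pixels), "R" (3x3) and "t" (3): a world point X has camera coordinates R X + t. Camera axes: x right, y down, z forward; pixel columns grow to the right and rows downward; lengths in m; the calibration is good to about 2 mm. A picture is of the moment at which its call begins.
- manip.sign_off(): hands the job in, once; it reports no verdict.
The state is a dict: "t": time; "q": joint angles; "qd": joint speeds; "tau": joint torques, N m; "tcp_pos": TCP position; "tool_rot": TCP orientation; "force": force on the tool from outside, world axes, zero at the start; "ft_torque": the same for the moment, N m; "finger_gap": opening from 0.0 (shut) to 1.0 (fully open).
Only numpy, scipy, OpenCV 4.12 (cv2) and the standard library are available. Lean on these libraries where they do the work, as an engineer would, in place of code of your own. Each camera call takes 0.05 s, during which the arm holds its last target.

### The job

Turn the small bicycle wheel in the stand, by gently pushing one spoke after another, until its valve stem is straight up from the hub, at the top of the wheel in line with the stand's pointer, and leave it at rest there. The tyre's glue is still setting, so keep off the tyre, the rim and the valve; leave the things lying around on the bench and on the stand's foot where they are.

Things in the scene. Friction and masses are not known exactly. Their poses are not given: they have to be found in the camera images.
- stand: fixed steel wheel stand. Origin on the bench straight below the hub's centre; x horizontal, from the robot's side to the far side, y left as seen from the robot's side, z up. Grey foot plate 12 mm thick, 280 mm wide (y), from 210 mm before (-x) to 110 mm beyond the origin. It holds the wheel leaning back 50 degrees from upright, its face towards -x and up.
- wheel: aluminium hub (52 mm across, 36 mm long) and six straight spokes, 11 x 11 mm, hub to rim, that turn. Origin at the hub's centre, 200 mm above the bench, in the mid-plane; z along the axle, out of the near face; x from hub to valve. Spokes at 30, 90, 150, 210, 270, 330 degrees from x: the valve is midway between two. Turns either way with a drag of about 0.22 N m and stays where left.
- rim: aluminium rim (inner radius 118 mm, 24 mm wide along the axle), black tyre (outer radius 165 mm, 32 mm wide) and valve: the parts not to be touched. Turns with the wheel; origin and axes as wheel.
- valve (a point): middle of the valve stem: a thin brass stem with a black cap, 13 mm thick at most, that sticks out from the rim's inner face towards the hub from 118 to 83 mm radius; this point lies 100 mm from the hub's centre, in the wheel's mid-plane.
- top_mark (a point): where valve must come: fixed point of the stand 100 mm from the hub's centre, straight up the wheel's slope, in line with the pointer fin that stands over the tyre at 12 o'clock.
- bracket (a point): centre of the stand's front bracket, on the axle 27 mm before the wheel's mid-plane. From here three round bars 10 to 12 mm thick run straight out to 190 mm radius in front of the wheel, at 2, 6 and 10 o'clock (60, 180, 300 degrees from the top). A finger standing among the spokes can sweep only between two of them. Rear bars: 52 mm behind the mid-plane, at 2, 10 and 12 o'clock and a post below the hub.
- cog: bystander: loose steel ring 56 mm across, 8 mm thick, lying on the near left part of the stand's foot; origin at the centre of its underside
- axle_nut: bystander: loose axle nut 22 mm across, 16 mm high, on the near right part of the stand's foot; origin at the centre of its underside
- spanner: bystander: spanner lying on the bench to the right, origin on its underside
- screwdriver: bystander: screwdriver lying on the bench to the left, origin on its underside
- sealant: bystander: white bottle 60 mm across, 140 mm high, standing to the right; origin at the centre of its underside
- grease: bystander: grey jar 70 mm across, 70 mm high, standing to the left; origin at the centre of its underside
- mug: bystander: white mug 80 mm across, 90 mm high, far left; origin at the centre of its underside
- spare_hub: bystander: dark spare hub standing on end, 52 mm across, 64 mm high, to the right; origin at the centre of its underside

How it is judged:
By the outcome, as a careful person would: the job done as asked, in the order asked, and still so for the second after the job is handed in, with the robot touching nothing.
It also fails if it takes over 67 s, if anything falls off the work surface, if the arm or the gripper's body presses on something with over 40 N, if the wrist force passes 120 N, or if a joint passes its speed limit or range.

## Working session

There is one attempt and no reset: what is moved stays moved. The work goes in short steps, Python scripts to look and compute and a tool call to move; the robot and the scene stay as the last step left them, time stands still between calls to the robot, and variables do not carry over. Pictures are saved under pics/ and viewed, and the job is handed in when it is done.

Besides the shell and the picture viewer there is one more tool, called as a command line: name --pt "numbers of a row" for each row, then --argument value for the rest. play_rows: Moves the arm, as the interface text tells. Its arguments: {"type":"object","properties":{"series":{"type":"array","items":{"type":"array","items":{"type":"number"}}},"claw":{"type":"number"},"force":{"type":"number"}},"required":["series"]}

```bash
ls; mkdir -p pics
python3 - <<'E'
from station import manip, snapshot
import cv2
s=manip.sense();print(s)
for n in("scene","top","wrist"):
    d=snapshot(n);cv2.imwrite(f"pics/{n}0.png",d["image"]);print(n,d["fov_y"],d["cx"],d["cy"],d["R"],d["t"])
E
```

```text
pics
{'t': 0.0, 'q': array([ 1.04447805e+00,  5.28481098e-01,  1.43390802e+00,  3.90341614e-05,
        1.18138593e+00, -1.78494116e-01]), 'qd': array([-0.00169265,  0.0009276 , -0.0001468 ,  0.00028137, -0.00132797,
       -0.00093702]), 'tau': array([ 7.39064162e-04, -4.42338717e+01, -1.78026634e+01, -2.50006462e-05,
        8.35172483e-03, -6.43607876e-06]), 'tcp_pos': array([0.21258315, 0.58688734, 0.19112271]), 'tool_rot': array([ 0.12164078,  0.69671731, -0.12308032,  0.69616072]), 'force': array([-0.22257268, -0.11205875,  0.21164974]), 'ft_torque': array([ 0.01419585, -0.00846349,  0.00997946]), 'finger_gap': 1.0013387230884185}
scene 55.11544857964073 276.3290087585812 203.1881767130957 [[-0.7093366   0.7048443  -0.00600841]
 [ 0.5987316   0.5980055  -0.53283195]
 [-0.37197051 -0.38155463 -0.84619975]] [ 0.37291391 -0.21938423  1.53370216]
top 50.226120404706734 277.10730801260695 213.79404435431152 [[-0.00821313 -0.99989837 -0.01165343]
 [-0.99848287  0.00883493 -0.05434978]
 [ 0.05444721  0.01118937 -0.99845395]] [2.71454148e-04 5.17026677e-01 1.34215427e+00]
wrist 60.955231482924795 274.4933376545101 210.61865420509034 [[ 0.34012976  0.94037577 -0.00227331]
 [ 0.90249501 -0.3257473   0.2817649 ]
 [ 0.26422436 -0.09788827 -0.95948078]] [-0.62355435 -0.03896326  0.37910414]
```

View pics/scene0.png

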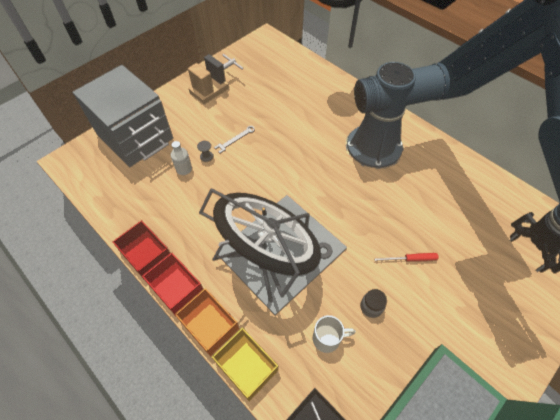

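View pics/top0.png

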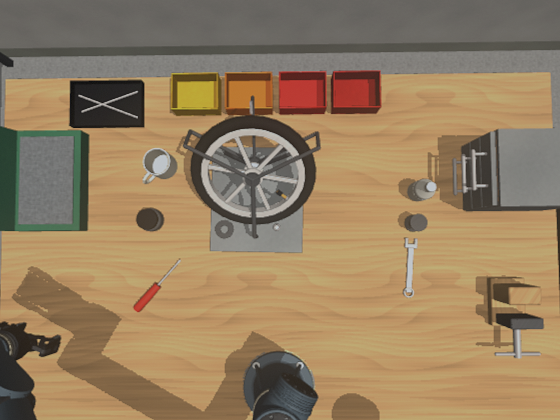

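View pics/wrist0.png

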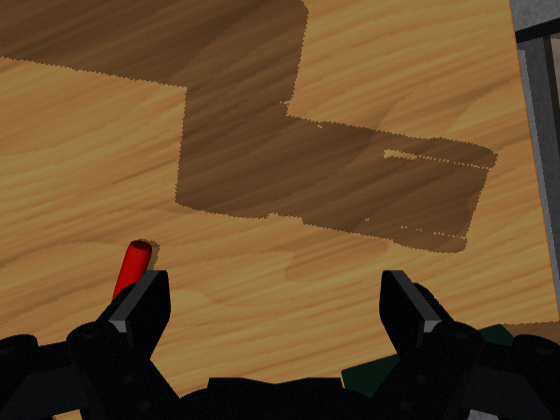

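```bash
cat > h.py <<'E'
import numpy as np, cv2
from station import manip, snapshot
def ray(d,u,v):
    f=d["image"].shape[0]/2/np.tan(np.radians(d["fov_y"])/2)
    R=np.array(d["R"]);t=np.array(d["t"])
    return -R.T@t, R.T@np.array([(u-d["cx"])/f,(v-d["cy"])/f,1])
def onz(d,u,v,z):
    o,r=ray(d,u,v); return o+r*(z-o[2])/r[2]
def onplane(d,u,v,p,n):
    o,r=ray(d,u,v); return o+r*((p-o)@n)/(r@n)
def proj(d,X):
    f=d["image"].shape[0]/2/np.tan(np.radians(d["fov_y"])/2)
    c=np.array(d["R"])@X+np.array(d["t"]); return np.array([d["cx"]+f*c[0]/c[2],d["cy"]+f*c[1]/c[2]])
E
python3 - <<'E'
from h import *
for n,(a,b,c,e) in {"top":(170,90,340,270),"scene":(195,170,355,320)}.items():
    d=snapshot(n);im=d["image"]
    cv2.imwrite(f"pics/{n}1.png",cv2.resize(im[b:e,a:c],None,fx=4.3 if n=="top" else 3.9,fy=4.3 if n=="top" else 3.9,interpolation=cv2.INTER_CUBIC)[:600] if n=="scene" else cv2.resize(im[b:e,a:c],None,fx=3.3,fy=3.3,interpolation=cv2.INTER_CUBIC))
E
```

```text
(no output)
```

View pics/top1.png

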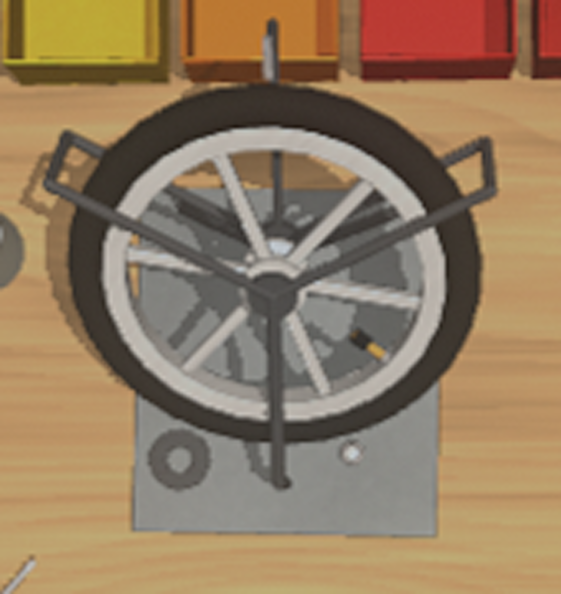

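View pics/scene1.png

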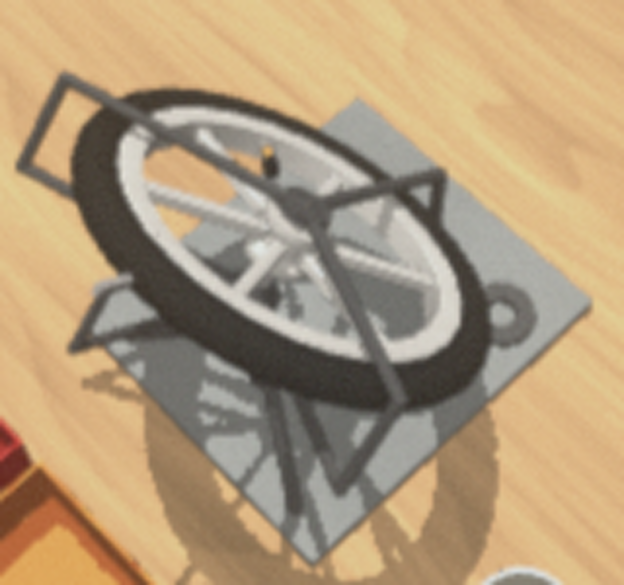

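```bash
cat >> h.py <<'E'
def fit(d):
    pass
E
python3 - <<'E'
from h import *
d=snapshot("top");im=d["image"]
L=onz(d,210.3,250.6,.012);Rr=onz(d,302.1,252.1,.012)
print(L,Rr,np.linalg.norm(L-Rr))
y=(L-Rr)/np.linalg.norm(L-Rr);x=np.array([y[1],-y[0],0]);yaw=np.arctan2(x[1],x[0])
O=(L+Rr)/2+x*.21;O[2]=0
print("O",O,"yaw",np.degrees(yaw))
c,s=np.cos(np.radians(50)),np.sin(np.radians(50))
n=-c*x+s*np.array([0,0,1]);u=s*x+c*np.array([0,0,1]);H=O+[0,0,.2]
print("bracket proj",proj(d,H+n*.027),"crop",(proj(d,H+n*.027)-[170,90])*3.3)
# rim inner fit: white mask via depth + colour; tyre ellipse
for nm in("top","scene"):
    d=snapshot(nm);im=d["image"];o=im.copy()
    for r,off,col in((.165,0,(0,0,255)),(.118,.012,(0,255,0))):
        P=[proj(d,H+n*off+r*(np.cos(t)*u-np.sin(t)*y)) for t in np.radians(range(0,360,2))]
        for p in P: o[int(round(p[1])),int(round(p[0]))]=col
    b=(170,90,340,270) if nm=="top" else (195,170,355,320)
    cv2.imwrite(f"pics/{nm}2.png",cv2.resize(o[b[1]:b[3],b[0]:b[2]],None,fx=3.3,fy=3.3,interpolation=cv2.INTER_NEAREST))
    for a,bb in (((283.6,195.2),"v"),) if nm=="top" else (((264,210),"v"),):
        V=onplane(d,a[0],a[1],H,n)-H; print(nm,"valve r",np.linalg.norm(V),"cw deg",np.degrees(np.arctan2(-V@y,V@u)))
E
```

```text
[0.40747061 0.19878899 0.012     ] [ 0.40077172 -0.07853688  0.012     ] 0.27740677268726444
O [0.61405993 0.05505492 0.        ] yaw -1.3837284609694533
bracket proj [252.7955421  178.77049155] crop [273.22528893 292.9426221 ]
top valve r 0.10540063082591321 cw deg 130.52187605488896
scene valve r 0.10508488695510673 cw deg 133.5317120210532
```

View pics/top2.png

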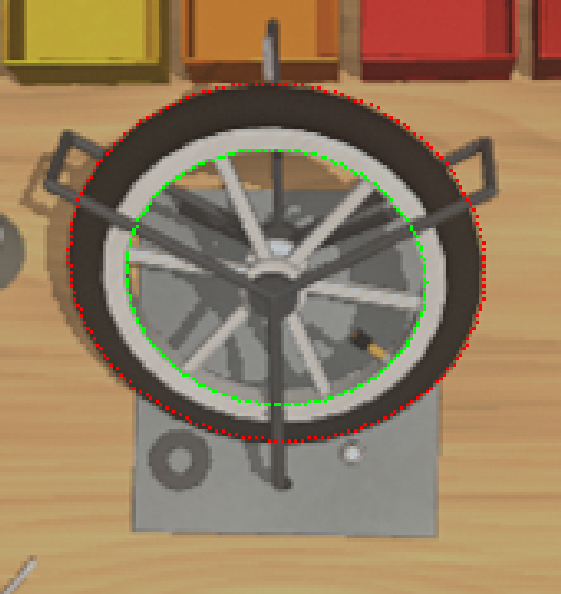

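View pics/scene2.png

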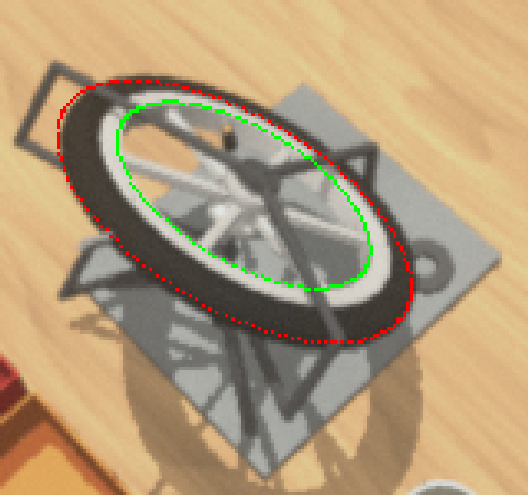

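```bash
cat >> h.py <<'E'
from scipy.spatial.transform import Rotation as Ro
O=np.array([.61406,.05505,0]);yaw=np.radians(-1.38)
X=np.array([np.cos(yaw),np.sin(yaw),0]);Y=np.array([-np.sin(yaw),np.cos(yaw),0]);Z=np.array([0,0,1.])
c,s=np.cos(np.radians(50)),np.sin(np.radians(50))
N=-c*X+s*Z;U=s*X+c*Z;H=O+[0,0,.2]
def P(a,r,d=6): # mm: up-slope, right, depth below mid-plane (vertical)
    return H+(a*U-r*Y)/1000-np.array([0,0,d/1000])
def rel(p): 
    s=manip.sense();return Ro.from_quat(s["tool_rot"]).inv().apply(p-s["tcp_pos"])*1000
def where(p):
    v=(np.asarray(p)-H)*1000; return v@U,-v@Y,v@N
E
python3 - <<'E'
from h import *
s=manip.sense();M=Ro.from_quat(s["tool_rot"]).as_matrix();print(M.round(3))
print("jaw angle to stand Y",np.degrees(np.arctan2(np.cross(M[:,1],Y)[2],M[:,1]@Y)))
d=snapshot("wrist");print("cam in tool",M.T@(-d["R"].T@d["t"]-s["tcp_pos"]))
for q in((50,11),(51,20)):
    print(q,P(*q),rel(P(*q)))
# top of pointer/high points near the wheel via top depth
d=snapshot("top");D=d["depth"]
f=210/np.tan(np.radians(d["fov_y"])/2)
vv,uu=np.mgrid[0:420,0:560]
C=np.stack([(uu-d["cx"])/f*D,(vv-d["cy"])/f*D,D],-1)
W=(C-d["t"])@d["R"]
m=(D>0)&(abs(W[...,0]-.65)<.25)&(abs(W[...,1]-.05)<.25)
w=W[m];i=np.argsort(-w[:,2])[:8];print(w[i].round(3))
q=(w-H)@np.c_[U,-Y,N]*1000
k=(abs(q[:,1])<12)&(q[:,0]>140)&(q[:,2]>-20);print(q[k][::4].round(0))
E
```

```text
[[-0.     0.341  0.94 ]
 [-0.     0.94  -0.341]
 [-1.    -0.    -0.   ]]
jaw angle to stand Y 18.54811970093224
cam in tool [-0.18204641 -0.00030046 -0.06981954]
(50, 11) [0.6520862  0.04313075 0.22613938] [ -34.06000714 -362.1029998   598.37700107]
(51, 20) [0.65263527 0.03411491 0.22678217] [ -34.70127118 -370.39191111  601.96625304]
[[0.763 0.054 0.332]
 [0.763 0.049 0.332]
 [0.761 0.049 0.331]
 [0.764 0.052 0.33 ]
 [0.762 0.052 0.329]
 [0.762 0.054 0.329]
 [0.76  0.054 0.329]
 [0.76  0.049 0.328]]
[[200.  -3.  -6.]
 [199.  -0.  -0.]
 [198.  -0.   3.]
 [196.  -0.   4.]
 [193.  -0.   2.]
 [191.   2.   4.]
 [186.  -3.   4.]
 [184.  -0.   6.]
 [179.  -3.   4.]
 [176.  -1.   3.]
 [173.   1.   3.]
 [164. -11.  -1.]
 [165.  -1.   2.]
 [164.   8.   0.]
 [164.  -6.   6.]
 [163.   4.   3.]
 [162. -11.   8.]
 [162.  -1.   6.]
 [163.   9.   8.]
 [160.  -6.   9.]
 [160.   4.   9.]
 [160. -10.  13.]
 [159.  -1.  11.]
 [159.   9.  12.]
 [157.  -6.  12.]
 [158.   4.  15.]
 [154. -11.  12.]
 [155.  -1.  14.]
 [155.   9.  13.]
 [156.  -5.  21.]
 [151.   4.  11.]
 [150. -10.  15.]
 [150.  -1.  15.]
 [150.   9.  15.]
 [149.  -6.  17.]
 [149.   4.  18.]
 [144. -11.  14.]
 [146.  -1.  17.]
 [144.   8.  13.]
 [141.  -6.  12.]
 [142.   4.  13.]
 [140.   1.  16.]]
```

play_rows --pt "-0.05 0 0 0" --pt "-0.1 0 0 0" --pt "-0.15 0 0 0" --pt "-0.2 0 0 0" --pt "-0.2 -0.02 0.035 -2" --pt "-0.2 -0.045 0.075 -4" --pt "-0.2 -0.07 0.115 -6" --pt "-0.2 -0.095 0.155 -8" --pt "-0.2 -0.12 0.195 -10" --pt "-0.2 -0.145 0.235 -12" --pt "-0.2 -0.17 0.275 -14" --pt "-0.2 -0.195 0.315 -16" --pt "-0.2 -0.22 0.355 -18.5" --pt "-0.2 -0.245 0.395 -18.5" --pt "-0.2 -0.27 0.435 -18.5" --pt "-0.2 -0.295 0.475 -18.5" --pt "-0.2 -0.32 0.515 -18.5" --pt "-0.2 -0.34 0.555 -18.5" --pt "-0.2 -0.362 0.598 -18.5" --pt "-0.2 -0.362 0.598 -18.5" --claw 0 --force 20

```text
t: 2.5
tcp_pos: [0.6551, 0.0379, 0.39]
tool_rot: [0.01, 0.707, -0.012, 0.707]
force: [-0.6, 0.3, 0.2]
finger_gap: 0.002
```

Run:
```python
from h import *
s=manip.sense();M=Ro.from_quat(s["tool_rot"]).as_matrix();print(s["t"],s["q"],s["qd"].round(3),s["tcp_pos"],s["force"],s["finger_gap"])
print("jaw",np.degrees(np.arctan2(np.cross(M[:,1],Y)[2],M[:,1]@Y)),where(s["tcp_pos"]),rel(P(50,11)))
for n in("wrist","scene"):
    d=snapshot(n);cv2.imwrite(f"pics/{n}3.png",d["image"])
```

```text
2.5 [-0.11103947  0.43372696  1.05555296 -0.00233221  1.65216201 -1.65070905] [ 0.062 -0.048  0.07   0.06   0.045  0.028] [0.65508075 0.03786194 0.39002902] [-0.59958182  0.25690247  0.19620814] 0.0019183781492458155
jaw 0.4142993429147593 (np.float64(153.88000716422835), np.float64(16.19516013777592), np.float64(118.94461418676148)) [163.87726127   5.55416053  -3.15231136]
```

View pics/wrist3.png

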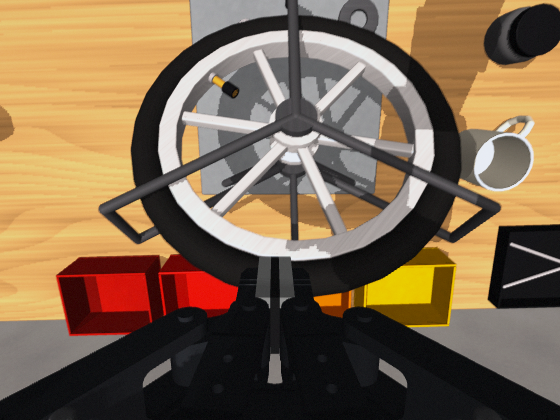

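View pics/scene3.png

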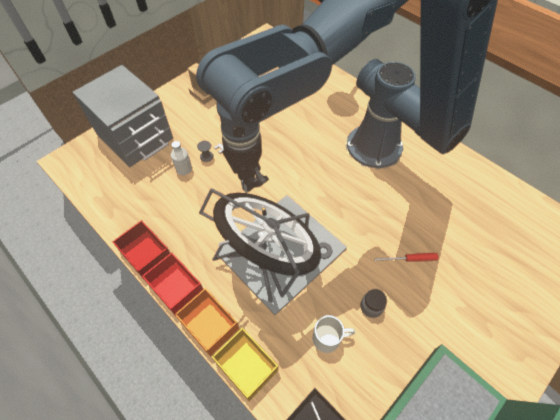

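Run:
```python
from h import *
d=snapshot("wrist")
def ang(u,v):
    V=onplane(d,u,v,H,N)-H; return np.linalg.norm(V),np.degrees(np.arctan2(-V@Y,V@U))
print("valve",ang(225,86))
for q in((258,55),(362,68),(412,149),(340,234),(218,210),(186,118)): print(q,ang(*q))
print(proj(d,H+.027*N), proj(d,H+.033*N))
```

```text
valve (np.float64(0.09676141553267188), np.float64(135.99524403275248))
(258, 55) (np.float64(0.12007256695985917), np.float64(164.81118562383443))
(362, 68) (np.float64(0.1292568978823243), np.float64(-137.65545813284805))
(412, 149) (np.float64(0.12749361228324274), np.float64(-83.97638207190461))
(340, 234) (np.float64(0.11470165874463298), np.float64(-24.14683408095217))
(218, 210) (np.float64(0.10389829037422851), np.float64(39.20525779144813))
(186, 118) (np.float64(0.10927960371988722), np.float64(103.77167287196886))
[287.52854843 121.72369411] [287.73281014 117.71619373]
```

Run:
```python
from h import *
d=snapshot("wrist");im=d["image"].copy()
s=manip.sense();print(s["tcp_pos"],s["qd"].round(3),rel(P(50,11)))
for r,off in((.165,0),(.118,.012)):
    for t in np.radians(range(0,360,3)):
        p=proj(d,H+N*off+r*(np.cos(t)*U-np.sin(t)*Y)).round().astype(int)
        cv2.circle(im,tuple(map(int,p)),1,(0,0,255),-1)
cv2.circle(im,tuple(map(int,proj(d,H+.033*N))),3,(0,255,0),1)
cv2.imwrite("pics/wrist4.png",im)
```

```text
[0.65111208 0.04417269 0.39209692] [ 0.019 -0.016  0.004 -0.002 -0.001 -0.002] [165.95631186  -1.09129407   1.11921677]
```

View pics/wrist4.png

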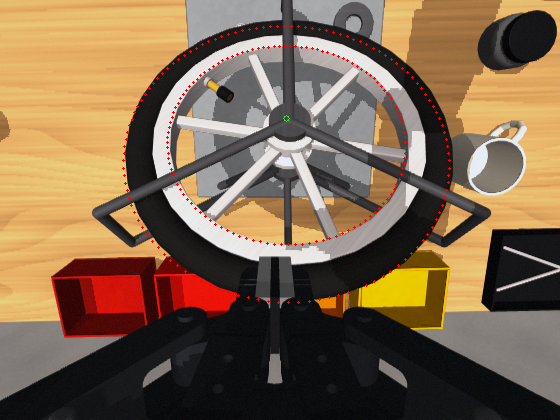

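```bash
cat >> h.py <<'E'
def tab(pts):
    for a,r,d in pts: print((a,r,d),(rel(P(a,r,d))/1000).round(3))
E
python3 - <<'E'
from h import *
tab([(63,12,-60),(63,12,6)])
E
```

```text
(63, 12, -60) [ 0.092 -0.002  0.011]
(63, 12, 6) [ 0.158 -0.002  0.011]
```

play_rows --pt "0.03 -0.002 0.011 -0.4" --pt "0.06 -0.002 0.011 -0.4" --pt "0.085 -0.002 0.011 -0.4" --pt "0.085 -0.002 0.011 -0.4" --pt "0.1 -0.002 0.011 -0.4" --pt "0.115 -0.002 0.011 -0.4" --pt "0.13 -0.002 0.011 -0.4" --pt "0.14 -0.002 0.011 -0.4" --pt "0.15 -0.002 0.011 -0.4" --pt "0.158 -0.002 0.011 -0.4" --pt "0.158 -0.002 0.011 -0.4"

```text
t: 3.8
tcp_pos: [0.6613, 0.0422, 0.2332]
tool_rot: [0.006, 0.708, -0.006, 0.706]
force: [-0.3, -0.4, -0.1]
finger_gap: -0.001
```

Run:
```python
from h import *
s=manip.sense();print(s["t"],where(s["tcp_pos"]),s["force"],s["qd"].round(3))
for n in("wrist","top"):
    d=snapshot(n);cv2.imwrite(f"pics/{n}5.png",d["image"] if n=="wrist" else cv2.resize(d["image"][90:270,170:340],None,fx=3.3,fy=3.3,interpolation=cv2.INTER_CUBIC))
s=manip.sense();print(where(s["tcp_pos"]),s["force"],s["qd"].round(3))
import math
tab([(64*math.cos(math.radians(t)),64*math.sin(math.radians(t)),6+2*(11-t)/54) for t in range(11,-45,-9)])
```

```text
3.8 (np.float64(57.765833172727746), np.float64(11.686240418376288), np.float64(-5.082991715364129)) [-0.33053607 -0.39859707 -0.14640293] [-0.003 -0.01  -0.021  0.002  0.011  0.   ]
(np.float64(59.22612700882577), np.float64(11.883406033450877), np.float64(-4.736328720513493)) [ 0.88654676 -0.27041198 -0.25771671] [-0.001 -0.006 -0.011  0.    -0.001  0.   ]
(62.824139740650494, 12.211775704098867, 6.0) [ 0. -0. -0.]
(63.96101292922213, 2.233567788960062, 6.333333333333333) [-0.     0.01   0.001]
(63.52295370504461, -7.7996379779294385, 6.666666666666667) [0.   0.02 0.  ]
(61.52074854005241, -17.640790772287946, 7.0) [ 0.002  0.03  -0.001]
(58.003698370345596, -27.047568751404764, 7.333333333333333) [ 0.005  0.039 -0.004]
(53.058404643522664, -35.7883458221278, 7.666666666666667) [ 0.008  0.048 -0.007]
(46.80663690362691, -43.6478950439999, 8.0) [ 0.012  0.056 -0.012]
```

View pics/wrist5.png

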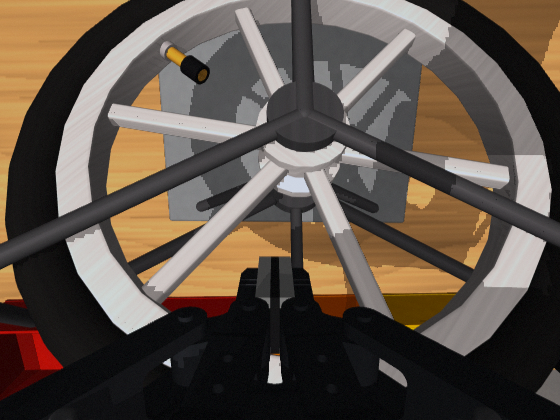

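View pics/top5.png

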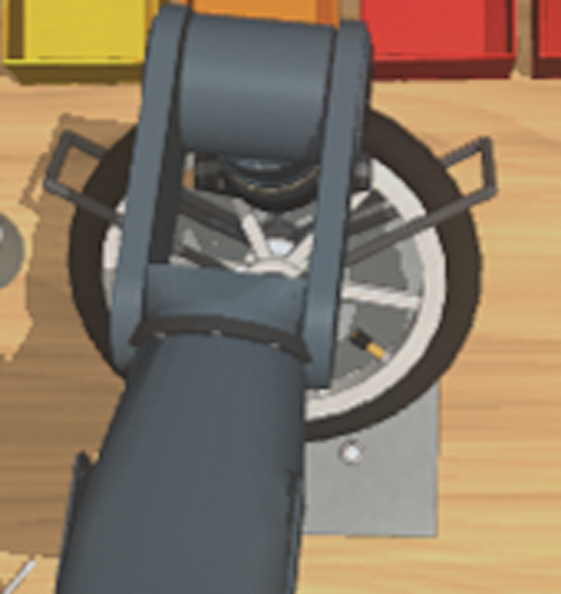

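play_rows --pt "0 0.004 0.001 0" --pt "0 0.008 0.001 0" --pt "0 0.012 0.001 0" --pt "0 0.016 0.001 0" --pt "0 0.02 0 0" --pt "0.001 0.024 0 0" --pt "0.002 0.028 -0.001 0" --pt "0.003 0.032 -0.002 0" --pt "0.004 0.036 -0.003 0" --pt "0.005 0.04 -0.004 0" --pt "0.007 0.044 -0.005 0" --pt "0.008 0.048 -0.007 0" --pt "0.009 0.051 -0.009 0" --pt "0.011 0.054 -0.011 0" --pt "0.012 0.056 -0.012 0" --pt "0.012 0.056 -0.012 0"

```text
t: 5.5
tcp_pos: [0.6508, 0.0985, 0.2223]
tool_rot: [0.006, 0.707, -0.006, 0.707]
force: [0.3, 0.9, -1.3]
finger_gap: -0.004
```

Run:
```python
from h import *
s=manip.sense();print(s["t"],where(s["tcp_pos"]),s["force"],s["qd"].round(3))
d=snapshot("wrist");cv2.imwrite(f"pics/wrist6.png",d["image"])
s=manip.sense();print(where(s["tcp_pos"]),s["force"])
```

```text
5.5 (np.float64(41.65602853687196), np.float64(-44.3094923305751), np.float64(-5.892985038391002)) [ 0.28469145  0.86894263 -1.33131256] [-0.006 -0.001 -0.009 -0.005 -0.002 -0.002]
(np.float64(41.88320994812189), np.float64(-44.10799652649976), np.float64(-5.934263099533181)) [-0.15166856  0.08543919  0.22287883]
```

View pics/wrist6.png

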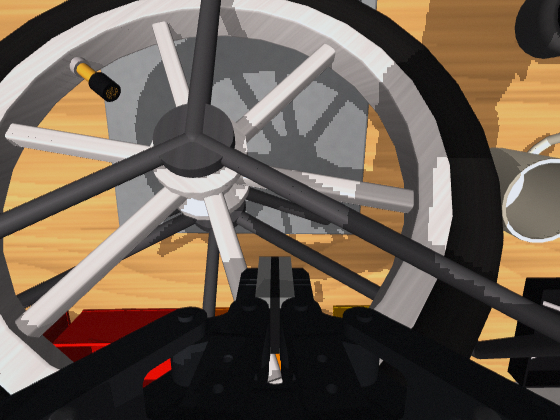

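Run:
```python
from h import *
d=snapshot("wrist")
def ang(u,v):
    V=onplane(d,u,v,H,N)-H; return np.linalg.norm(V)*1000,np.degrees(np.arctan2(-V@Y,V@U))
print("valve",ang(96,79))
for q in((163,30),(330,52),(412,198),(240,285),(25,325),(12,132)): print(q,ang(*q))
s=manip.sense()
print("tcp px",proj(d,s["tcp_pos"]))
import cv2
D=d["depth"];print(D[240:270:6,258:296:6].round(3))
print("depth tcp",(d["R"]@s["tcp_pos"]+d["t"])[2])
d2=snapshot("scene");cv2.imwrite("pics/scene7.png",cv2.resize(d2["image"][120:320,180:380],None,fx=3,fy=3,interpolation=cv2.INTER_CUBIC))
```

```text
valve (np.float64(97.97581409828884), np.float64(131.5850262371614))
(163, 30) (np.float64(115.73073993925816), np.float64(162.01341199148013))
(330, 52) (np.float64(120.86119541749946), np.float64(-138.5054010448116))
(412, 198) (np.float64(120.98451544947766), np.float64(-80.96816172342623))
(240, 285) (np.float64(72.8523144279527), np.float64(-20.99975389407295))
(25, 325) (np.float64(115.87389778756248), np.float64(40.71914997169552))
(12, 132) (np.float64(117.39720267259496), np.float64(101.33430923571213))
tcp px [275.88400168 239.94293098]
[[0.432 0.433 0.241 0.239 0.237 0.237 0.238]
 [0.432 0.434 0.434 0.435 0.237 0.236 0.237]
 [0.435 0.437 0.436 0.436 0.437 0.436 0.237]
 [0.437 0.148 0.148 0.148 0.148 0.147 0.44 ]
 [0.142 0.142 0.142 0.143 0.143 0.143 0.441]]
depth tcp 0.19436692543797884
```

View pics/scene7.png

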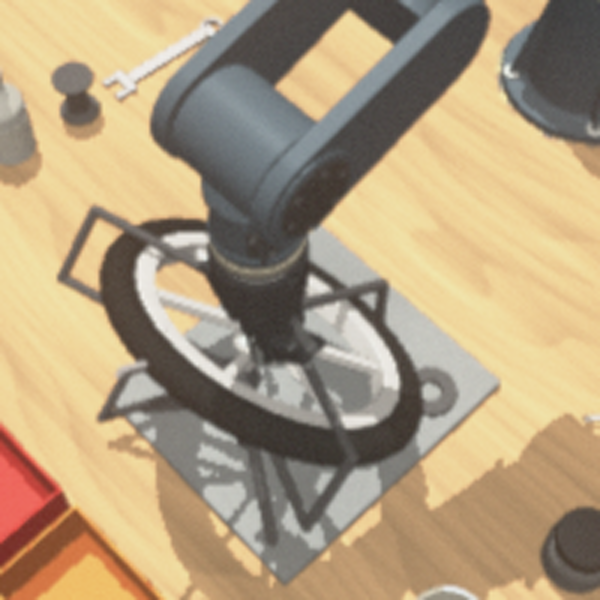

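Run:
```python
from h import *
d=snapshot("wrist");s=manip.sense();D=d["depth"]
print(s["t"],manip.hold_point_z, s["finger_gap"],[x for x in dir(manip) if x[0]!='_'])
f=210/np.tan(np.radians(d["fov_y"])/2);R=Ro.from_quat(s["tool_rot"])
for v in range(252,300,4):
    for u in (262,275,290):
        z=D[v,u];p=d["R"].T@(np.array([(u-d["cx"])/f*z,(v-d["cy"])/f*z,z])-d["t"])
        print(v,u,(R.inv().apply(p-s["tcp_pos"])*1000).round(0),end=" ")
    print()
```

```text
5.7 0.0187 -0.0027401069556853693 ['PlanningError', 'hold_point_z', 'sense', 'sign_off']
252 262 [223. -16. 102.] 252 275 [222.  -0. 101.] 252 290 [40. 10. 24.] 
256 262 [-43.  -6.  -9.] 256 275 [-43.  -1.  -9.] 256 290 [-44.   6. -10.] 
260 262 [-48.  -6. -10.] 260 275 [-47.  -1.  -9.] 260 290 [-48.   6. -10.] 
264 262 [-51.  -6.  -9.] 264 275 [-51.  -1.  -9.] 264 290 [-52.   5. -10.] 
268 262 [-56.  -6. -10.] 268 275 [-54.  -1.  -9.] 268 290 [-55.   5.  -9.] 
272 262 [-59.  -6. -10.] 272 275 [-58.  -1.  -9.] 272 290 [-58.   5.  -9.] 
276 262 [-62.  -5. -10.] 276 275 [-62.  -1.  -9.] 276 290 [-62.   5.  -9.] 
280 262 [-65.  -5.  -9.] 280 275 [-64.  -1.  -9.] 280 290 [-66.   5. -10.] 
284 262 [-68.  -5.  -9.] 284 275 [-68.  -1. -10.] 284 290 [-68.   5.  -9.] 
288 262 [-71.  -5.  -9.] 288 275 [-71.  -1. -10.] 288 290 [-72.   5. -10.] 
292 262 [-75.  -5. -10.] 292 275 [-73.  -1.  -9.] 292 290 [-74.   4. -10.] 
296 262 [-76.  -5.  -9.] 296 275 [-76.  -1.  -9.] 296 290 [-77.   4. -10.]
```

Run:
```python
from h import *
s=manip.sense();T=s["tcp_pos"];R=Ro.from_quat(s["tool_rot"])
for n in("scene","wrist"):
    d=snapshot(n);D=d["depth"];f=210/np.tan(np.radians(d["fov_y"])/2)
    vv,uu=np.mgrid[0:420,0:560]
    C=np.stack([(uu-d["cx"])/f*D,(vv-d["cy"])/f*D,D],-1);W=(C-d["t"])@d["R"]
    q=R.inv().apply((W-T).reshape(-1,3)).reshape(W.shape)*1000
    m=(D>0)&(abs(q[...,1])<20)&(abs(q[...,2])<20)&(q[...,0]>-110)&(q[...,0]<60)
    dark=d["image"].max(-1)<90
    k=m&dark
    print(n,m.sum(),k.sum()); w=q[k]; print(np.sort(w[:,0])[-40:].round(0)); print(w[np.argsort(-w[:,0])[:15]].round(0))
    px=np.argwhere(k); print(px.min(0) if len(px) else 0,px.max(0) if len(px) else 0, proj(d,T), proj(d,T+[0,0,.043]))
    cv2.imwrite(f"pics/{n}8.png",d["image"])
    if n=="scene":
        o=cv2.resize(d["image"][205:265,235:315],None,fx=7,fy=7,interpolation=cv2.INTER_NEAREST)
        for p,c in((proj(d,T),(0,0,255)),(proj(d,T+[0,0,.043]),(0,255,0))): cv2.circle(o,(int((p[0]-235+.5)*7),int((p[1]-205+.5)*7)),5,c,2)
        cv2.imwrite("pics/zoom8.png",o)
```

```text
scene 111 63
[-94. -93. -93. -92. -92. -92. -91. -91. -91. -90. -90. -89. -88. -87.
 -87. -86. -86. -86. -85. -84. -84. -82. -82. -79. -77. -76. -71. -70.
 -67. -67. -66. -63. -62. -61. -60. -59. -59. -56. -54. -52.]
[[-52.   9.   8.]
 [-54.  13.   5.]
 [-56.  -0.  13.]
 [-59.  13.   8.]
 [-59.   6.   8.]
 [-60.  10.   8.]
 [-61.  12.   7.]
 [-62.  -0.  12.]
 [-63.   9.   8.]
 [-66.   7.   8.]
 [-67.  -0.  12.]
 [-67.   9.   7.]
 [-70.  14.   8.]
 [-71.  -1.  12.]
 [-76.  -1.  12.]]
[226 258] [240 274] [268.26347411 244.95600337] [267.87734133 237.47491826]
wrist 10431 9926
[51. 51. 51. 51. 51. 51. 51. 51. 51. 51. 51. 51. 51. 51. 52. 52. 52. 52.
 52. 52. 52. 52. 52. 52. 52. 52. 52. 52. 52. 53. 53. 53. 53. 54. 54. 54.
 54. 55. 55. 55.]
[[ 55. -19.   1.]
 [ 55. -20.   1.]
 [ 55. -14.   3.]
 [ 54. -19.   1.]
 [ 54. -17.   2.]
 [ 54. -18.   3.]
 [ 54. -18.   2.]
 [ 53. -18.   2.]
 [ 53. -16.   2.]
 [ 53. -16.   2.]
 [ 53. -17.   2.]
 [ 52. -20.   2.]
 [ 52. -13.   4.]
 [ 52. -14.   3.]
 [ 52. -11.   5.]]
[191 206] [381 348] [276.11649522 239.68077946] [276.55136251 275.77451732]
```

View pics/zoom8.png

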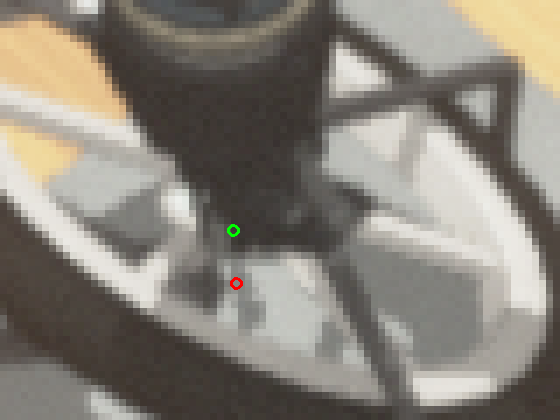

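```bash
python3 - <<'E'
from h import *
s=manip.sense();T=s["tcp_pos"];R=Ro.from_quat(s["tool_rot"])
d=snapshot("wrist");D=d["depth"];f=210/np.tan(np.radians(d["fov_y"])/2)
vv,uu=np.mgrid[0:420,0:560]
C=np.stack([(uu-d["cx"])/f*D,(vv-d["cy"])/f*D,D],-1);W=(C-d["t"])@d["R"]
q=R.inv().apply((W-T).reshape(-1,3)).reshape(W.shape)*1000
for v in range(252,420,8):
    r=q[v];k=(r[:,0]<-10)
    if k.any():
        a=r[k];print(v,"y",a[:,1].min().round(),a[:,1].max().round(),"x@mid",q[v,240:310:10,0].round(0),"z",q[v,240:310:10,2].round(0))
E
python3 -c "
import cv2;im=cv2.imread('pics/wrist6.png')[220:420,150:400];cv2.imwrite('pics/z9.png',cv2.resize(im,None,fx=3,fy=3))"
```

```text
252 y -93.0 110.0 x@mid [-16. 221. 223. 223. 222.  41.  36.] z [  0. 101. 102. 102. 101.  25.  22.]
260 y -144.0 109.0 x@mid [-19. 222. -47. -48. -47. -47. 223.] z [  4. 112.  -9.  -9.  -9.  -9. 112.]
268 y -143.0 108.0 x@mid [-21. -47. -56. -55. -55. -54. -48.] z [  7.  -5. -10.  -9.  -9.  -9.  -6.]
276 y -141.0 106.0 x@mid [-25. -54. -62. -61. -63. -63. -54.] z [  9.  -5.  -9.  -9. -10. -10.  -5.]
284 y -138.0 93.0 x@mid [-60. -60. -68. -68. -69. -68. -61.] z [ -5.  -5. -10.  -9. -10.  -9.  -5.]
292 y -135.0 100.0 x@mid [-66. -67. -74. -74. -75. -74. -67.] z [ -5.  -5. -10. -10. -10.  -9.  -6.]
300 y -132.0 105.0 x@mid [-82. -84. -81. -77. -76. -81. -82.] z [-11. -12. -10.  -8.  -8. -11. -11.]
308 y -129.0 110.0 x@mid [-87. -87. -86. -77. -77. -86. -85.] z [-11. -11. -10.  -5.  -5. -11. -10.]
316 y -124.0 112.0 x@mid [-89. -90. -90. -77. -82. -90. -90.] z [-10. -11. -10.  -2.  -5. -10. -10.]
324 y -123.0 111.0 x@mid [-93. -94. -93. -77. -86. -95. -94.] z [-10. -11. -10.   1.  -5. -11. -10.]
332 y -121.0 122.0 x@mid [-98. -98. -98. -77. -84. -97. -98.] z [-11. -11. -11.   4.  -1. -1
[... 379 characters left out ...]
0.  218. -105. -116.] z [-16. -15.  -6.  40. 262.  -7. -15.]
372 y -117.0 52.0 x@mid [-117. -118. -104.  -52.  -52. -106. -118.] z [-14. -15.  -3.  42.  42.  -5. -15.]
380 y -116.0 53.0 x@mid [-120. -120. -105.  -58.  -58. -105. -121.] z [-15. -15.  -1.  41.  41.  -2. -15.]
388 y -116.0 55.0 x@mid [-123. -120. -115. -116. -116. -116. -121.] z [-15. -13.  -8.  -9.  -9.  -9. -14.]
396 y -114.0 56.0 x@mid [-125. -121. -119. -118. -119. -119. -121.] z [-16. -11. -10.  -9.  -9. -10. -12.]
404 y -58.0 58.0 x@mid [-127. -122. -121. -121. -122. -121. -121.] z [-16. -10.  -9.  -9. -10.  -9. -10.]
412 y -57.0 56.0 x@mid [-129. -122. -123. -123. -122. -123. -123.] z [-15.  -9.  -9.  -9.  -9.  -9.  -9.]
```

View pics/z9.png

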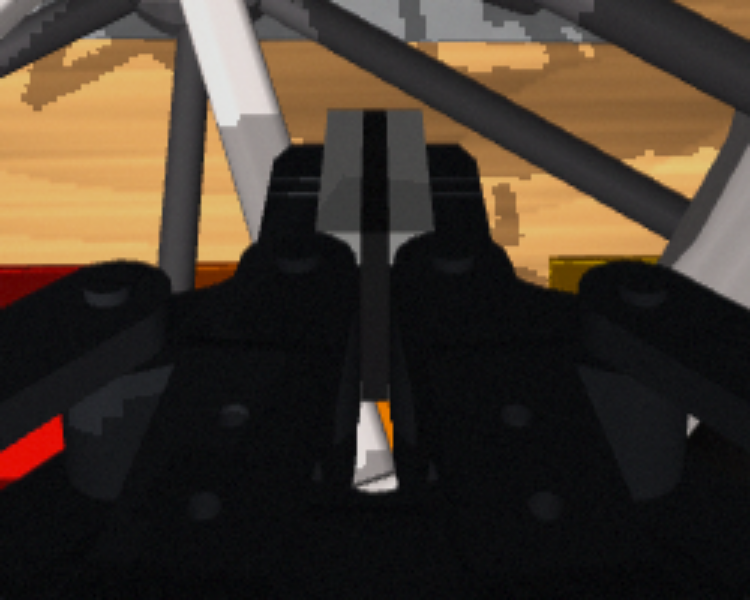

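Run:
```python
from h import *
s=manip.sense();T=s["tcp_pos"];R=Ro.from_quat(s["tool_rot"])
d=snapshot("wrist");D=d["depth"];f=210/np.tan(np.radians(d["fov_y"])/2)
vv,uu=np.mgrid[0:420,0:560]
C=np.stack([(uu-d["cx"])/f*D,(vv-d["cy"])/f*D,D],-1);W=(C-d["t"])@d["R"]
q=R.inv().apply((W-T).reshape(-1,3))*1000
q=q[(D.ravel()>0)&(abs(q[:,2])<30)&(abs(q[:,1])<70)]
for x in range(-42,-145,-6):
    k=q[(q[:,0]<=x)&(q[:,0]>x-6)&(q[:,2]<25)]
    if len(k): print("behind tip",-42-x,"y",np.percentile(k[:,1],[0,2,98,100]).round(),"zmin/max",k[:,2].min().round(),k[:,2].max().round(),len(k))
```

```text
behind tip 0 y [-13.  -9.  70.  70.] zmin/max -11.0 25.0 884
behind tip 6 y [-14. -14.  68.  70.] zmin/max -10.0 25.0 440
behind tip 12 y [-14. -14.  12.  13.] zmin/max -10.0 -4.0 494
behind tip 18 y [-15. -14.  12.  13.] zmin/max -10.0 -4.0 538
behind tip 24 y [-14. -14.  12.  13.] zmin/max -10.0 -5.0 530
behind tip 30 y [-14.  -7.   5.   6.] zmin/max -10.0 13.0 928
behind tip 36 y [-22. -21.  19.  25.] zmin/max -12.0 12.0 618
behind tip 42 y [-34. -31.  30.  33.] zmin/max -13.0 15.0 2580
behind tip 48 y [-40. -36.  35.  38.] zmin/max -13.0 12.0 4720
behind tip 54 y [-44. -40.  38.  43.] zmin/max -11.0 11.0 4953
behind tip 60 y [-50. -45.  43.  47.] zmin/max -17.0 11.0 4233
behind tip 66 y [-54. -49.  47.  52.] zmin/max -17.0 8.0 7354
behind tip 72 y [-59. -54.  53.  57.] zmin/max -17.0 2.0 8380
behind tip 78 y [-59. -56.  55.  59.] zmin/max -17.0 -4.0 8157
behind tip 84 y [-55. -44.  53.  55.] zmin/max -18.0 -11.0 2580
behind tip 90 y [-19. -19.  17.  17.] zmin/max -19.0 -17.0 336
```

```bash
cat >> h.py <<'E'
_P=P
def P(a,r,d=6): return _P(a,r,d+42)
def where(p):
    v=(np.asarray(p)+[0,0,.042]-H)*1000; return (v@U).round(1),(-v@Y).round(1),(v@N).round(1)
E
python3 - <<'E'
from h import *
s=manip.sense();print(where(s["tcp_pos"]))
tab([(64,12,-60),(64,12,-30),(64,12,6)])
E
```

```text
(np.float64(69.1), np.float64(-43.9), np.float64(26.2))
(64, 12, -60) [-0.037 -0.056  0.013]
(64, 12, -30) [-0.007 -0.056  0.013]
(64, 12, 6) [ 0.029 -0.056  0.013]
```

play_rows --pt "-0.02 0 0 0" --pt "-0.037 0 0 0" --pt "-0.037 -0.02 0.005 0" --pt "-0.037 -0.04 0.01 0" --pt "-0.037 -0.056 0.013 0" --pt "-0.037 -0.056 0.013 0" --pt "-0.02 -0.056 0.013 0" --pt "-0.007 -0.056 0.013 0" --pt "0.005 -0.056 0.013 0" --pt "0.015 -0.056 0.013 0" --pt "0.023 -0.056 0.013 0" --pt "0.029 -0.056 0.013 0" --pt "0.029 -0.056 0.013 0" --pt "0.029 -0.056 0.013 0"

```text
t: 7.3
tcp_pos: [0.6636, 0.0419, 0.1937]
tool_rot: [0.006, 0.707, -0.006, 0.707]
force: [0.3, -0.7, 0.2]
finger_gap: -0.003
```

Run:
```python
from h import *
import math
d=snapshot("wrist");cv2.imwrite(f"pics/wrist10.png",d["image"])
s=manip.sense();print(s["t"],where(s["tcp_pos"]),s["force"],s["qd"].round(3))
tab([(64*math.cos(math.radians(t)),64*math.sin(math.radians(t)),6+2*(11-t)/54) for t in range(11,-45,-9)])
```

```text
7.35 (np.float64(61.4), np.float64(12.0), np.float64(-4.5)) [ 1.27311855 -0.06181221 -0.05397465] [ 0.001 -0.005 -0.002 -0.     0.001 -0.001]
(62.824139740650494, 12.211775704098867, 6.0) [ 0.002 -0.    -0.002]
(63.96101292922213, 2.233567788960062, 6.333333333333333) [ 0.001  0.01  -0.001]
(63.52295370504461, -7.7996379779294385, 6.666666666666667) [ 0.002  0.02  -0.001]
(61.52074854005241, -17.640790772287946, 7.0) [ 0.003  0.03  -0.003]
(58.003698370345596, -27.047568751404764, 7.333333333333333) [ 0.006  0.039 -0.005]
(53.058404643522664, -35.7883458221278, 7.666666666666667) [ 0.01   0.048 -0.009]
(46.80663690362691, -43.6478950439999, 8.0) [ 0.014  0.056 -0.014]
```

View pics/wrist10.png

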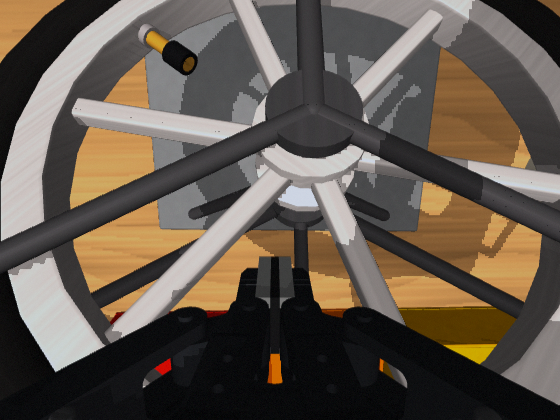

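play_rows --pt "0.002 0.004 -0.001 0" --pt "0.002 0.008 -0.001 0" --pt "0.002 0.012 -0.001 0" --pt "0.002 0.016 -0.001 0" --pt "0.002 0.02 -0.001 0" --pt "0.002 0.023 -0.002 0" --pt "0.003 0.026 -0.002 0" --pt "0.003 0.026 -0.002 0"

```text
t: 8.15
tcp_pos: [0.6618, 0.0682, 0.1908]
tool_rot: [0.006, 0.707, -0.006, 0.707]
force: [0.1, -1.9, -0.4]
finger_gap: -0.004
```

Run:
```python
from h import *
d=snapshot("wrist");cv2.imwrite(f"pics/wrist11.png",d["image"])
s=manip.sense();print(s["t"],where(s["tcp_pos"]),s["force"],s["qd"].round(3))
```

```text
8.2 (np.float64(57.7), np.float64(-14.4), np.float64(-5.4)) [-0.88907968 -1.40645334  0.91508689] [-0.002 -0.001 -0.003  0.007 -0.003 -0.   ]
```

View pics/wrist11.png

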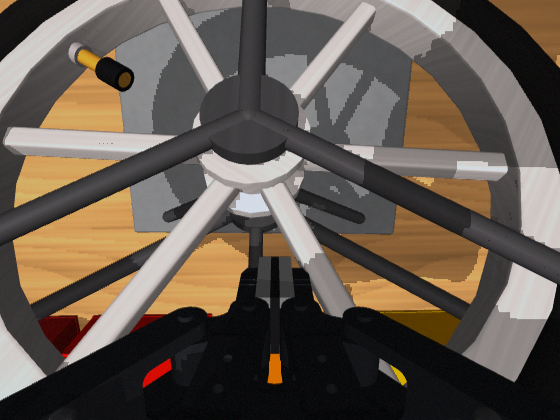

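Run:
```python
from h import *
d=snapshot("wrist")
def ang(u,v):
    V=onplane(d,u,v,H,N)-H; return np.linalg.norm(V)*1000,np.degrees(np.arctan2(-V@Y,V@U))
print("valve",ang(102,66),ang(10,137),ang(370,10),ang(310,250))
tab([(60,-20,7),(58,-26,7.5),(54,-34,8),(49,-41,8),(46,-44,8)])
```

```text
valve (np.float64(98.05835567523435), np.float64(124.32814329770584)) (np.float64(117.20760051835022), np.float64(94.24384608963243)) (np.float64(122.77986329241162), np.float64(-145.4769567177364)) (np.float64(56.00162856152743), np.float64(-30.723288322679977))
(60, -20, 7) [ 0.001  0.006 -0.002]
(58, -26, 7.5) [ 0.003  0.012 -0.003]
(54, -34, 8) [ 0.006  0.02  -0.006]
(49, -41, 8) [ 0.01   0.027 -0.01 ]
(46, -44, 8) [ 0.012  0.03  -0.012]
```

play_rows --pt "0.001 0.004 -0.001 0" --pt "0.002 0.008 -0.002 0" --pt "0.003 0.012 -0.003 0" --pt "0.0045 0.016 -0.0045 0" --pt "0.006 0.02 -0.006 0" --pt "0.008 0.0235 -0.008 0" --pt "0.01 0.027 -0.01 0" --pt "0.012 0.03 -0.012 0" --pt "0.012 0.03 -0.012 0" --pt "0.012 0.03 -0.012 0"

```text
t: 9.25
tcp_pos: [0.6504, 0.0999, 0.1788]
tool_rot: [0.007, 0.707, -0.005, 0.707]
force: [-0.0, -1.6, 0.0]
finger_gap: -0.001
```

Run:
```python
from h import *
d=snapshot("wrist");cv2.imwrite(f"pics/wrist12.png",d["image"])
s=manip.sense();print(s["t"],where(s["tcp_pos"]),s["force"],s["qd"].round(3))
```

```text
9.3 (np.float64(40.4), np.float64(-45.6), np.float64(-6.7)) [ 0.49990089 -1.07357641  0.98736702] [-0.002  0.001  0.001 -0.003  0.001 -0.   ]
```

View pics/wrist12.png

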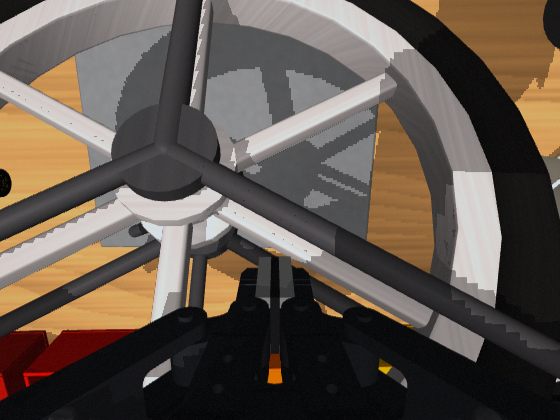

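Run:
```python
from h import *
d=snapshot("wrist")
def ang(u,v):
    V=onplane(d,u,v,H,N)-H; return np.linalg.norm(V)*1000,np.degrees(np.arctan2(-V@Y,V@U))
print([ang(*p) for p in((383,88),(172,290),(425,322),(10,85))])
tab([(46,-44,-50),(58,28,-60),(58,28,-25),(58,28,6)])
```

```text
[(np.float64(116.39176974302745), np.float64(-119.59937234725845)), (np.float64(48.628955117187736), np.float64(-3.6307207242918955)), (np.float64(120.14158555877866), np.float64(-59.744878013282566)), (np.float64(110.25534018005801), np.float64(121.46507284619399))]
(46, -44, -50) [-0.059 -0.001 -0.   ]
(58, 28, -60) [-0.077 -0.073  0.009]
(58, 28, -25) [-0.042 -0.073  0.009]
(58, 28, 6) [-0.011 -0.074  0.009]
```

play_rows --pt "-0.015 -0.001 0 0" --pt "-0.035 -0.002 0 0" --pt "-0.06 -0.002 0 0" --pt "-0.077 -0.01 0.001 0" --pt "-0.077 -0.035 0.005 0" --pt "-0.077 -0.055 0.007 0" --pt "-0.077 -0.073 0.009 0" --pt "-0.077 -0.073 0.009 0" --pt "-0.06 -0.073 0.009 0" --pt "-0.042 -0.073 0.009 0" --pt "-0.03 -0.073 0.009 0" --pt "-0.02 -0.073 0.009 0" --pt "-0.011 -0.073 0.009 0" --pt "-0.011 -0.073 0.009 0" --pt "-0.011 -0.073 0.009 0"

```text
t: 10.85
tcp_pos: [0.6584, 0.0267, 0.1898]
tool_rot: [0.007, 0.707, -0.005, 0.707]
force: [0.4, 1.1, 0.6]
finger_gap: 0.002
```

Run:
```python
from h import *
import math
d=snapshot("wrist");cv2.imwrite(f"pics/wrist13.png",d["image"])
s=manip.sense();print(s["t"],where(s["tcp_pos"]),s["force"],s["qd"].round(3))
tab([(62*math.cos(math.radians(t)),62*math.sin(math.radians(t)),6+2*(26-t)/70) for t in range(26,-45,-7)])
```

```text
10.9 (np.float64(55.4), np.float64(27.4), np.float64(-4.4)) [-0.08145201  0.18426747  0.59122076] [-0.001 -0.008 -0.004  0.    -0.001  0.001]
(55.72523087054836, 27.1790111009228, 6.0) [ 0.002  0.    -0.003]
(58.62215168715765, 20.185225576343715, 6.2) [ 0.001  0.007 -0.   ]
(60.64515124549595, 12.890524830701079, 6.4) [-0.     0.015  0.001]
(61.764071281688224, 5.403656050354806, 6.6) [-0.001  0.022  0.002]
(61.96223127518394, -2.16376879555506, 6.8) [-0.001  0.03   0.002]
(61.23667711689854, -9.698936832494313, 7.0) [-0.     0.037  0.002]
(59.59822514817577, -17.08951606065395, 7.2) [0.001 0.044 0.001]
(57.07130091405131, -24.225329966334975, 7.4) [ 0.003  0.052 -0.001]
(53.6935750346352, -30.999999999999996, 7.6) [ 0.006  0.058 -0.004]
(49.51540162293215, -37.31253143542699, 7.8) [ 0.008  0.065 -0.007]
(44.59906762099637, -43.06881896845783, 8.0) [ 0.012  0.071 -0.011]
```

View pics/wrist13.png

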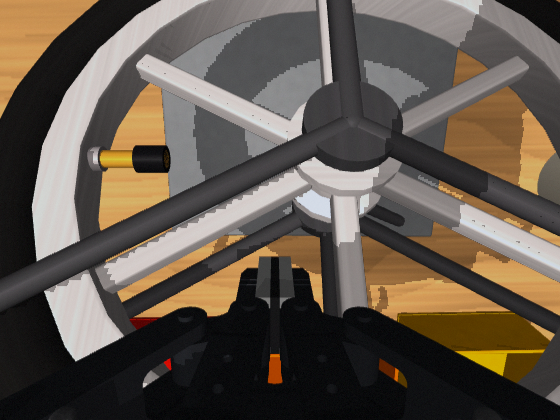

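play_rows --pt "0 0.005 0 0" --pt "0 0.01 0 0" --pt "0 0.015 0.001 0" --pt "-0.001 0.019 0.002 0" --pt "-0.001 0.023 0.002 0" --pt "-0.001 0.027 0.002 0" --pt "-0.001 0.031 0.002 0" --pt "-0.001 0.035 0.002 0" --pt "0 0.039 0.002 0" --pt "0.001 0.043 0.001 0" --pt "0.002 0.047 0 0" --pt "0.003 0.051 -0.001 0" --pt "0.004 0.055 -0.0025 0" --pt "0.006 0.059 -0.004 0" --pt "0.0075 0.063 -0.006 0" --pt "0.01 0.067 -0.009 0" --pt "0.012 0.071 -0.011 0" --pt "0.012 0.071 -0.011 0" --pt "0.012 0.071 -0.011 0"

```text
t: 12.8
tcp_pos: [0.649, 0.0991, 0.1785]
tool_rot: [0.008, 0.706, -0.004, 0.708]
force: [0.9, -0.2, -0.3]
finger_gap: 0.002
```

Run:
```python
from h import *
d=snapshot("wrist");cv2.imwrite(f"pics/wrist14.png",d["image"])
s=manip.sense();print(s["t"],where(s["tcp_pos"]),s["force"],s["qd"].round(3))
tab([(45,-43,-50)])
```

```text
12.85 (np.float64(39.1), np.float64(-44.9), np.float64(-6.1)) [ 0.56062721 -0.46228718 -0.12468289] [-0.002  0.001  0.002 -0.002  0.002  0.001]
(45, -43, -50) [-0.058 -0.002  0.001]
```

View pics/wrist14.png

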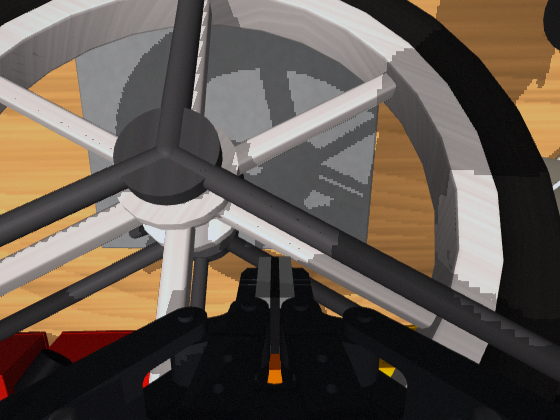

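play_rows --pt "-0.015 -0.002 0 0" --pt "-0.035 -0.002 0 0" --pt "-0.06 -0.002 0 0" --pt "-0.085 -0.015 0 0" --pt "-0.1 -0.04 0 0" --pt "-0.1 -0.065 0 0" --pt "-0.1 -0.065 0 0" --pt "-0.1 -0.065 0 0" --pt "-0.1 -0.065 0 0"

```text
t: 13.75
tcp_pos: [0.6472, 0.0349, 0.2776]
tool_rot: [0.008, 0.707, -0.004, 0.707]
force: [0.0, -0.0, -0.2]
finger_gap: -0.002
```

Run:
```python
from h import *
snapshot("scene");d=snapshot("wrist");cv2.imwrite(f"pics/wrist15.png",d["image"])
s=manip.sense();print(s["t"],where(s["tcp_pos"]),s["force"],s["qd"].round(3))
tab([(43,23,-25),(43,23,5)])
```

```text
13.85 (np.float64(102.8), np.float64(19.4), np.float64(70.0)) [ 0.66983562 -0.07292798 -0.71035351] [-0.001 -0.001 -0.002 -0.005 -0.002 -0.001]
(43, 23, -25) [ 0.067 -0.004 -0.001]
(43, 23, 5) [ 0.097 -0.004 -0.001]
```

View pics/wrist15.png

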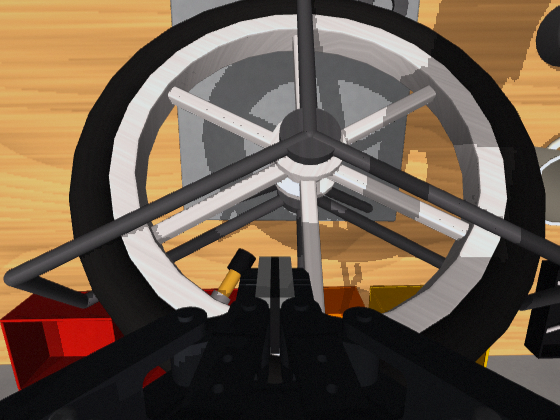

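Run:
```python
from h import *
d=snapshot("wrist")
def ang(u,v):
    V=onplane(d,u,v,H,N)-H; return np.linalg.norm(V)*1000,np.degrees(np.arctan2(-V@Y,V@U))
print([ang(*p) for p in((431,92),(173,93),(311,230),(466,230),(158,230),(234,273))])
```

```text
[(np.float64(121.96894249356961), np.float64(-120.72522320633038)), (np.float64(116.52737991317832), np.float64(120.36480368216911)), (np.float64(56.07689460095237), np.float64(-4.4288198310484646)), (np.float64(121.25151068758693), np.float64(-62.899657080212364)), (np.float64(112.30293544466947), np.float64(59.75428545256202)), (np.float64(96.48711262039545), np.float64(28.066251497530175))]
```

play_rows --pt "0.02 -0.003 0 0" --pt "0.045 -0.004 -0.001 0" --pt "0.067 -0.004 -0.001 0" --pt "0.067 -0.004 -0.001 0" --pt "0.077 -0.004 -0.001 0" --pt "0.086 -0.004 -0.001 0" --pt "0.093 -0.004 -0.001 0" --pt "0.097 -0.004 -0.001 0" --pt "0.097 -0.004 -0.001 0" --pt "0.097 -0.004 -0.001 0"

```text
t: 14.9
tcp_pos: [0.6467, 0.0313, 0.181]
tool_rot: [0.008, 0.706, -0.004, 0.708]
force: [-0.5, 0.6, 0.8]
finger_gap: -0.006
```

Run:
```python
from h import *
import math
d=snapshot("wrist");cv2.imwrite(f"pics/wrist16.png",d["image"])
s=manip.sense();print(s["t"],where(s["tcp_pos"]),s["force"],s["qd"].round(3))
tab([(43,19,5),(45,12,5),(46,7,5.5),(47,2,6),(47,-2,6)])
```

```text
14.95 (np.float64(40.4), np.float64(23.0), np.float64(-3.7)) [ 0.84641429 -0.80851433  0.53206201] [-0.    -0.003 -0.     0.003  0.001 -0.001]
(43, 19, 5) [ 0.001  0.004 -0.   ]
(45, 12, 5) [-0.001  0.011  0.001]
(46, 7, 5.5) [-0.001  0.016  0.002]
(47, 2, 6) [-0.001  0.021  0.003]
(47, -2, 6) [-0.001  0.025  0.003]
```

View pics/wrist16.png

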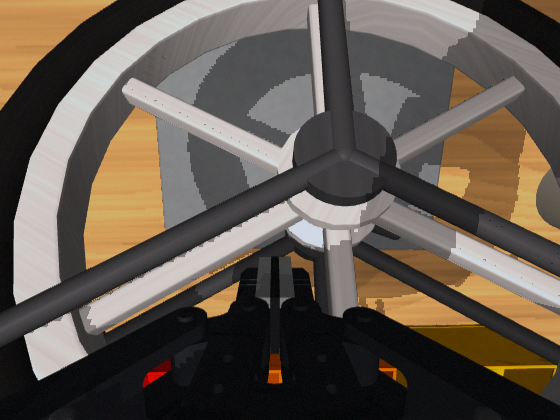

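play_rows --pt "0 0.003 0 0" --pt "0 0.006 0 0" --pt "-0.001 0.009 0.001 0" --pt "-0.001 0.012 0.001 0" --pt "-0.001 0.015 0.002 0" --pt "-0.001 0.018 0.002 0" --pt "-0.001 0.021 0.003 0" --pt "-0.001 0.024 0.003 0" --pt "-0.001 0.024 0.003 0" --pt "-0.001 0.024 0.003 0"

```text
t: 15.95
tcp_pos: [0.65, 0.0548, 0.1823]
tool_rot: [0.007, 0.707, -0.004, 0.708]
force: [-1.8, -2.4, -0.7]
finger_gap: -0.004
```

Run:
```python
from h import *
d=snapshot("wrist");cv2.imwrite(f"pics/wrist17.png",d["image"])
s=manip.sense();print(s["t"],where(s["tcp_pos"]),s["force"],s["qd"].round(3))
```

```text
16.0 (np.float64(43.3), np.float64(-0.6), np.float64(-4.6)) [-1.02628563 -2.63367805  0.2893918 ] [ 0.002 -0.001 -0.004  0.004 -0.003 -0.001]
```

View pics/wrist17.png

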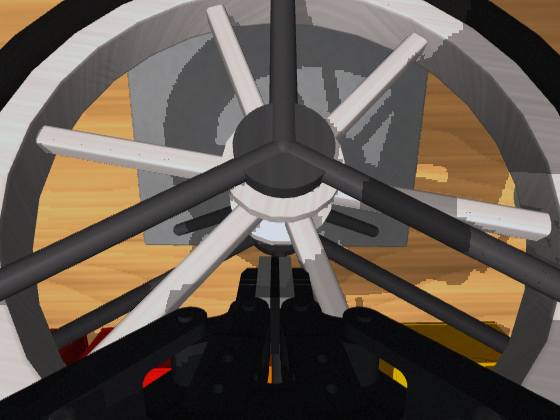

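```bash
cat >> h.py <<'E'
def ang(d,u,v,off=.0055):
    V=onplane(d,u,v,H+off*N,N)-H; return round(np.hypot(V@Y,V@U)*1000,1),round(np.degrees(np.arctan2(-V@Y,V@U)),1)
E
python3 - <<'E'
from h import *
d=snapshot("wrist")
cv2.imwrite("pics/z17.png",cv2.resize(d["image"][0:260],None,fx=1.42,fy=1.42,interpolation=cv2.INTER_CUBIC))
for p in((44,138),(546,222),(217,10),(418,42),(310,250)): print(p,ang(d,*p))
print("bracket",proj(d,H+.033*N))
E
```

```text
(44, 138) (np.float64(111.6), np.float64(99.9))
(546, 222) (np.float64(118.8), np.float64(-79.3))
(217, 10) (np.float64(113.2), np.float64(162.5))
(418, 42) (np.float64(114.8), np.float64(-137.2))
(310, 250) (np.float64(38.0), np.float64(-22.0))
bracket [276.89396218 140.27425972]
```

View pics/z17.png

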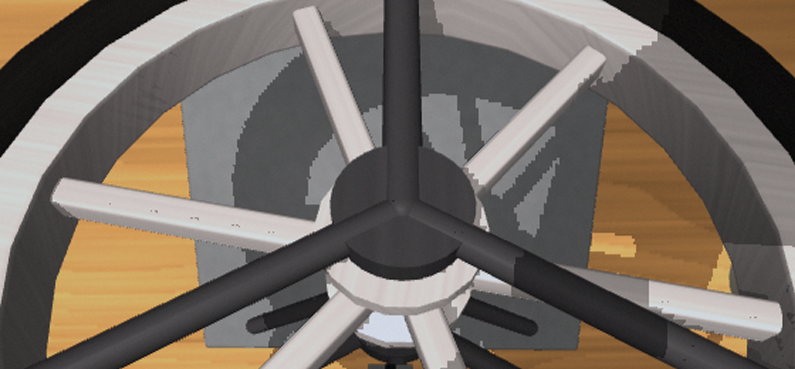

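play_rows --pt "0 0.002 0 0" --pt "0 0.004 0 0" --pt "0 0.006 0 0" --pt "0 0.008 0 0" --pt "0 0.009 0 0" --pt "0 0.009 0 0" --pt "0 0.009 0 0"

```text
t: 16.75
tcp_pos: [0.6508, 0.0634, 0.1823]
tool_rot: [0.007, 0.706, -0.004, 0.708]
force: [0.0, -4.8, -2.1]
finger_gap: -0.001
```

Run:
```python
from h import *
d=snapshot("wrist")
cv2.imwrite("pics/z18.png",cv2.resize(d["image"],None,fx=1.42,fy=1.42,interpolation=cv2.INTER_CUBIC))
s=manip.sense();print(s["t"],where(s["tcp_pos"]),s["force"],s["qd"].round(3))
```

```text
16.8 (np.float64(43.7), np.float64(-9.2), np.float64(-4.9)) [ 0.2359211  -4.74105002 -1.29344066] [-0.001  0.    -0.001 -0.     0.     0.001]
```

View pics/z18.png

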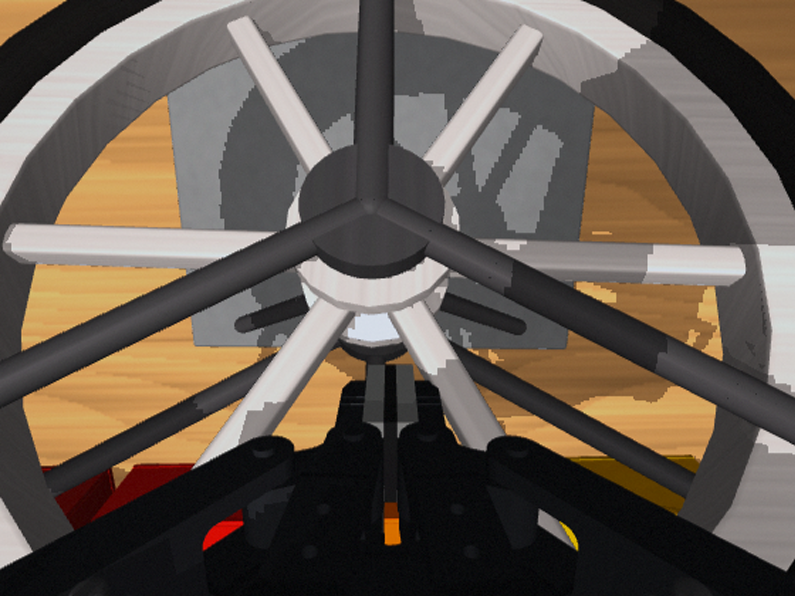

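Run:
```python
from h import *
d=snapshot("wrist")
for p in((15,239),(735,261),(241,28),(530,37)): print(p,ang(d,p[0]/1.42,p[1]/1.42))
tab([(47,6,6),(60,6,-60)])
```

```text
(15, 239) (np.float64(112.1), np.float64(91.1))
(735, 261) (np.float64(117.8), np.float64(-88.1))
(241, 28) (np.float64(111.5), np.float64(152.5))
(530, 37) (np.float64(114.4), np.float64(-146.6))
(47, 6, 6) [ 0.    -0.015 -0.001]
(60, 6, -60) [-0.074 -0.015  0.009]
```

play_rows --pt "0 0.001 0 0" --pt "0 0.0015 0 0" --pt "0 0.0015 0 0" --pt "0 0.0015 0 0"

```text
t: 17.25
tcp_pos: [0.6511, 0.0645, 0.1824]
tool_rot: [0.007, 0.706, -0.004, 0.708]
force: [-0.0, -5.4, -1.2]
finger_gap: -0.0
```

play_rows --pt "0 -0.004 0 0" --pt "0 -0.01 0 0" --pt "0 -0.015 0 0" --pt "0 -0.015 0 0" --pt "-0.02 -0.015 0 0" --pt "-0.04 -0.015 0 0" --pt "-0.075 -0.015 0 0" --pt "-0.11 -0.01 0 0" --pt "-0.15 -0.005 0 0" --pt "-0.19 0.005 0 0" --pt "-0.19 0.005 0 0" --pt "-0.19 0.005 0 0" --pt "-0.19 0.005 0 0"

```text
t: 18.55
tcp_pos: [0.6496, 0.0687, 0.3708]
tool_rot: [0.007, 0.707, -0.004, 0.707]
force: [-0.3, -0.2, -0.1]
finger_gap: -0.001
```

Run:
```python
from h import *
snapshot("scene");snapshot("scene")
d=snapshot("wrist")
cv2.imwrite("pics/z19.png",cv2.resize(d["image"],None,fx=1.42,fy=1.42,interpolation=cv2.INTER_CUBIC))
s=manip.sense();print(s["t"],where(s["tcp_pos"]),s["force"],s["qd"].round(3))
print(proj(d,H+.033*N)*1.42)
```

```text
18.7 (np.float64(163.6), np.float64(-14.3), np.float64(140.0)) [-0.76932612  0.10276818  0.39596131] [ 0.002 -0.003 -0.01   0.002  0.    -0.   ]
[368.16168334 172.70540829]
```

View pics/z19.png

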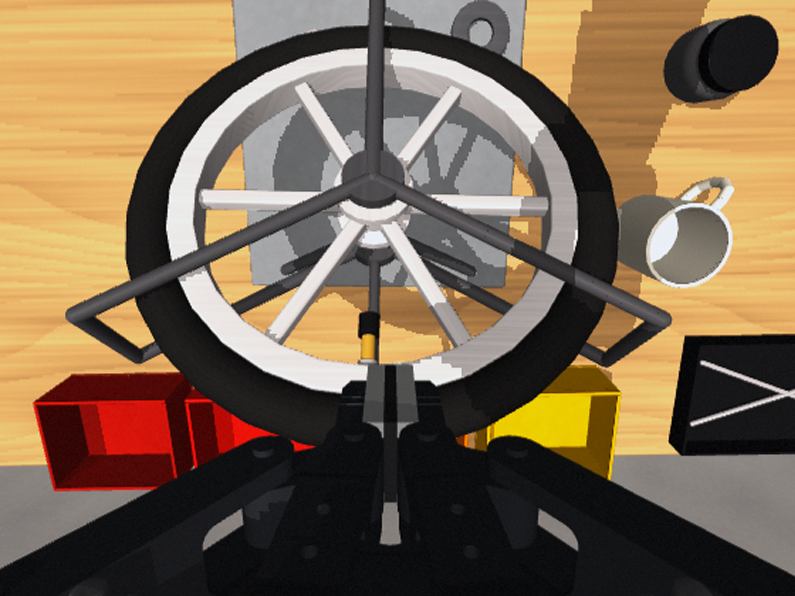

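Run:
```python
from h import *
d=snapshot("wrist")
for p in((208,199),(540,203),(302,91),(455,96),(275,333),(460,338)): print(p,ang(d,p[0]/1.42,p[1]/1.42))
print("valve",ang(d,369/1.42,340/1.42,0),ang(d,369/1.42,340/1.42,.006))
```

```text
(208, 199) (np.float64(108.8), np.float64(89.0))
(540, 203) (np.float64(115.3), np.float64(-88.5))
(302, 91) (np.float64(109.2), np.float64(151.2))
(455, 96) (np.float64(111.2), np.float64(-145.9))
(275, 333) (np.float64(111.5), np.float64(29.3))
(460, 338) (np.float64(114.4), np.float64(-29.4))
valve (np.float64(99.4), np.float64(-0.9)) (np.float64(101.5), np.float64(-1.0))
```

play_rows --pt "-0.04 0.02 -0.02 0" --pt "-0.06 0.06 -0.04 0" --pt "-0.06 0.1 -0.06 0" --pt "-0.06 0.14 -0.08 0" --pt "-0.06 0.18 -0.1 0" --pt "-0.06 0.22 -0.12 0" --pt "-0.06 0.26 -0.14 0" --pt "-0.06 0.3 -0.16 0" --pt "-0.06 0.34 -0.18 0" --pt "-0.06 0.34 -0.18 0" --pt "-0.06 0.34 -0.18 0" --pt "-0.06 0.34 -0.18 0"

```text
t: 19.95
tcp_pos: [0.4762, 0.4104, 0.4314]
tool_rot: [0.007, 0.707, -0.005, 0.707]
force: [-0.4, 0.0, -0.2]
finger_gap: 0.001
```

Run:
```python
from h import *
s=manip.sense();print(s["t"],s["tcp_pos"])
for n,b in {"top":(180,85,330,205),"scene":(200,180,340,285)}.items():
    d=snapshot(n);o=cv2.resize(d["image"][b[1]:b[3],b[0]:b[2]],None,fx=5,fy=5,interpolation=cv2.INTER_CUBIC)
    for p in (proj(d,H+.1*U),proj(d,H+.19*U)):cv2.circle(o,(int((p[0]-b[0]+.5)*5),int((p[1]-b[1]+.5)*5)),3,(0,0,255),1)
    cv2.imwrite(f"pics/{n}20.png",o)
```

```text
19.95 [0.47617708 0.41037752 0.43142103]
```

View pics/top20.png

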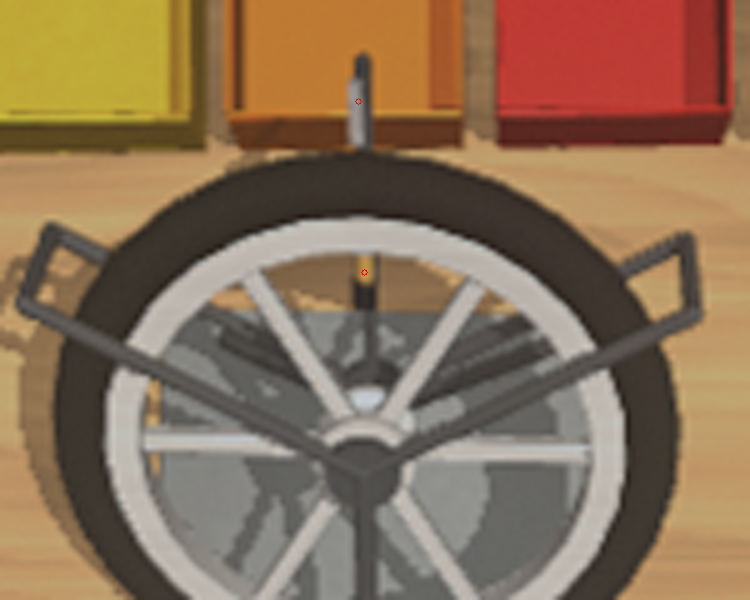

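View pics/scene20.png

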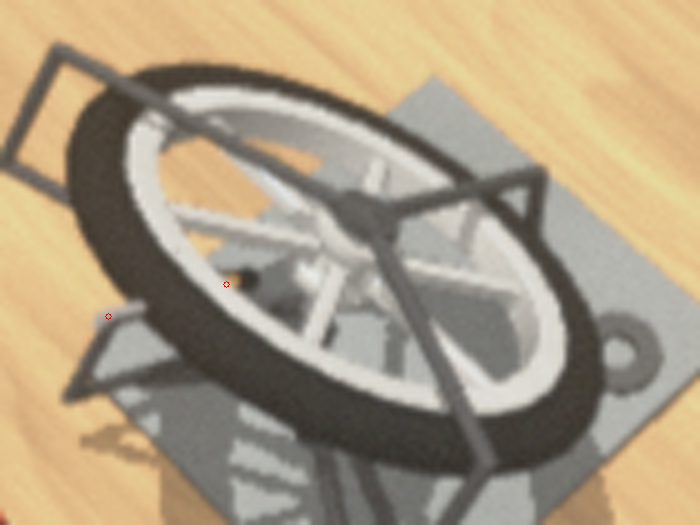

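Run:
```python
from h import *
for n in("top","scene"):
    d=snapshot(n);im=d["image"];hsv=cv2.cvtColor(im,cv2.COLOR_BGR2HSV)
    p=proj(d,H+.1*U)
    m=cv2.inRange(hsv,(12,110,90),(32,255,255))
    yy,xx=np.nonzero(m);k=(abs(xx-p[0])<4)&(abs(yy-p[1])<(5 if n=="top" else 5))
    print(n,p,k.sum(),xx[k].mean(),yy[k].mean(),ang(d,xx[k].mean(),yy[k].mean(),0))
    # fin & bracket
d=snapshot("top");print("bracket pred",(proj(d,H+.033*N)-[180,85]+.5)*5)
for q in((145,441),(590,452),(247,277),(476,284),(262,595),(467,590)):
    print(q,ang(d,q[0]/5+180-.5,q[1]/5+85-.5))
cv2.imwrite("pics/top21.png",cv2.resize(d["image"][90:190,218:288],None,fx=6,fy=6,interpolation=cv2.INTER_NEAREST))
```

```text
top [252.35545575 138.96859183] 39 252.25641025641025 139.0 (np.float64(99.9), np.float64(-0.1))
scene [244.74320271 236.35400958] 3 246.66666666666666 235.33333333333334 (np.float64(90.4), np.float64(1.0))
bracket pred [365.75882304 477.6351914 ]
(145, 441) (np.float64(117.2), np.float64(-88.5))
(590, 452) (np.float64(115.6), np.float64(89.9))
(247, 277) (np.float64(115.1), np.float64(-30.3))
(476, 284) (np.float64(112.1), np.float64(29.9))
(262, 595) (np.float64(113.0), np.float64(-147.1))
(467, 590) (np.float64(103.0), np.float64(150.2))
```

View pics/top21.png

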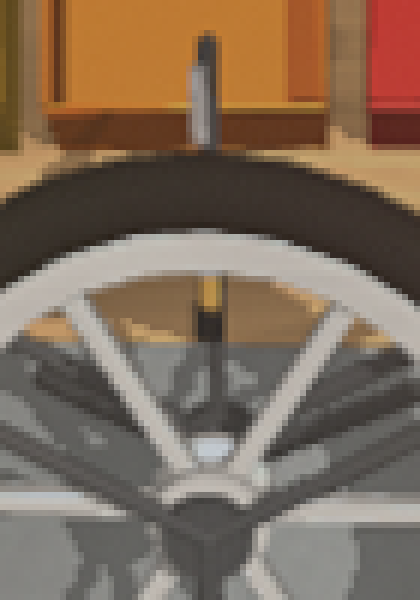

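Run:
```python
from h import *
d=snapshot("top");cv2.imwrite("pics/top22.png",d["image"])
s=manip.sense();print(s["t"],s["force"],s["qd"].round(3))
a=cv2.imread("pics/top0.png");g=cv2.absdiff(a,d["image"]).max(-1)
for n,(u,v) in dict(cog=(224,229),nut=(277,227),spanner=(410,266),bottle=(424,188),sparehub=(416,222)).items(): print(n,g[v-12:v+12,u-12:u+12].mean())
print(manip.sign_off())
```

```text
20.25 [-0.18935822 -0.2280275   0.58165211] [ 0.005  0.    -0.002 -0.001  0.001  0.001]
cog 2.204861111111111
nut 2.78125
spanner 2.8975694444444446
bottle 2.3975694444444446
sparehub 2.1284722222222223
the job is handed in; nothing more can be done
None
```

The valve now stands at the top, in line with the pointer to within about 1°, and the wheel is at rest. I handed the job in at 20 s with the arm clear of the wheel.

**What I did:** I turned the wheel about 131° anticlockwise (seen from the front) by pushing three spokes in turn with the shut fingers. Every push was made in the top space between the 2 and 10 o'clock bars. The last push had the finger beside the valve, so I kept it close to the hub, about 10 mm inside the valve's tip by calculation. The push forces I read stayed around 5 N or below.

**Tool frame mismatch:** my first sweep passed over the spokes without touching them. The wrist and scene camera depths both put the fingertips about 42 mm behind the reported TCP. I lowered the pushes by that much, and the wheel then turned as planned.

**Last checks:**

| Check | Result |
|---|---|
| Valve stem, top view | -0.1°, at 99.9 mm radius |
| Spoke average, top view | about +0.7° |
| Valve stem, wrist view | -0.9° as read; about +0.9° after correcting a roughly 3 mm offset in that view |
| Spoke average, wrist view | about +0.9° |
| Valve stem, scene view | +1.0°, but from only three pixels |

- **Disagreement:** the readings differ by about a degree, so the valve may be up to 1° clockwise of exact.
- **Bystanders:** before-and-after top pictures show the cog, axle nut, spanner, sealant bottle and spare hub unmoved. I did not compare the screwdriver, grease jar and mug the same way; they were not near the pushing.

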